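Fetch the retained sample from the back of its file and put it on the scale

ROBOT

A 6-joint arm with a two-finger parallel gripper is mounted at the origin on the work surface; the furniture and walls round the work are solid. World frame = base frame: x ahead of the robot, y to its left, z up, the work surface at z = 0. Lengths are in m, angles in rad, forces in N, time in s.
With the tool pointing down it reaches from about 0.4 to 0.925 m from the base axis. Payload 12.5 kg.
Tool frame: the origin (TCP) lies between the finger pads; the fingertips stand bot.tip_extent ahead of it and the grasp point (between the pads) lies 2 mm behind it (bot.tip_extent is the distance from the TCP to the fingertips, in m); z points along the fingers, y is the line along which they close (so a half turn about z gives the same grasp; the last joint's range is limited). The gripper opens to 95 mm and grips with 3 to 60 N. Pads are 20 mm wide; open, the fingers measure 119 mm over their backs; the gripper's body (75 mm by 180 mm) begins 59 mm behind the grasp point.
Start: joints at [-1.41, 0.491, 1.559, -0, 1.092, -0.106], TCP at [0.165, -0.603, 0.232] pointing down, gripper open.
Joint ranges: [-3.1, 3.1], [-0.84, 2.19], [0.05, 2.79], [-1.13, 4.28], [0.06, 2.93], [-2.69, 2.69]. Speed limits (rad/s): [2.22, 2.22, 2.79, 3.14, 3.14, 3.14].

INTERFACE

Orientations are given as a rotation vector (axis times angle).
In Python, from bench import bot, eyes gives the robot as it stands. The module is installed in compiled form; this text tells all that it offers.
- The arm moves only by the shell command python3 -m crank 'ROWS' [OPENING] [FORCE]. ROWS is a JSON object whose one key "targets" holds a list of rows, each an object of numbers: "x", "y", "z": the shift along the tool's x, y, z in mm; "yaw": the turn about the tool's z in units of 5 degrees (1.0 is 5 degrees). In form: {"targets": [{"x": .., "y": .., "z": .., "yaw": ..}, ...]}. A call has exactly 5 rows; each row is the pose to reach, as a shift and turn from the pose commanded when the call began, along the tool's axes at that moment; what a row does not reach only later rows make up. A row lasts 1/12 s, in which the tool goes at most 41.7 mm and 7.16 degrees, less where a joint would pass 70% of its speed; a pose out of reach is approached as far as the arm can. A call with a gripper value outside its range is refused whole. OPENING is the opening, from 0 (shut) to 1 (fully open), set as the call begins (- or left out, the last holds). The fingers move at their own pace and stop on an object; FORCE is the grip in N (left out, the last holds). Time passes only in rows, so rows that repeat a pose let the fingers close, or fill a call up. It gives the time, the measured TCP pose, the force, the opening and the grip force at its end, in the units of the state.
- bot.get_state(): the state, without advancing time (a new reading comes with each control period).
- eyes.capture(name): name is "scene" or "top"; returns the picture (400x640x3 uint8, red, green, blue); there is no depth.
- eyes.camera_params(name): a dict with "camera_matrix" (3x3 intrinsics, pixels), "world_to_cam" (4x4, takes a point from world to camera coordinates). Camera axes: x right, y up, looking along -z (the intrinsics and any distortion apply to the point x, -y, -z); pixel columns grow to the right and rows downward; lengths in m; the calibration is good to about 2 mm. A picture is of the moment at which its call begins. camera_params takes no time and is no camera call.
- bot.sign_off(): hands the job in; it is judged then, once.
The state is a dict: "time": time; "q": joint angles; "joint_velocities": joint speeds; "effort": joint torques, N m; "tool_pos": TCP position; "tool_rot": TCP orientation; "wrist_force": force on the tool from outside, world axes, zero at the start; "torque": the same for the moment, N m; "width": opening from 0.0 (shut) to 1.0 (fully open); "grip_force": force on a finger pad.
Only numpy, scipy, OpenCV 4.12 (cv2) and the standard library are available. Lean on these libraries where they do the work, as an engineer would, in place of code of your own. Each camera call takes 0.05 s, during which the arm holds its last target. There are 200 camera calls.

TASK

The short sample tin at the closed back end of the wire file is due for its check weighing, but the bean jar and the tall tin stand in front of it. Clear the jar and then the tall tin on to the black rubber mat, set the short tin in the middle of the scale's weighing plate, and then put the tall tin and the jar back in the file, each where it stood before. Keep everything upright, set things down rather than dropping them, and leave the two tins in the other file alone.

Things in the scene. Friction and masses are not known exactly. Their poses are not given: they have to be found in the camera images.
- sample_file: Wire lane with the short tin, 272 x 96 mm. Origin: centre of underside; +x along the lane to its closed back. Floor 13 mm above the table. Inner width 84; sides 80 high, sloping to 41 from x = -56 to the front; back wall 80 high at x = 131, front wire 25 at x = -131. Start: jar x = -92, tall tin -14, short tin +60: gaps 8, 40 behind. Fingers fit only along x, clear above the next tin.
- other_file: A second, identical wire file, parallel to the first and 104 mm beside it, on either side of it (same origin and axes, fixed). It holds the red tin and the black-lidded tin; its front place is empty. To be left alone.
- bean_jar: Clear glass bean jar with a black lid, 110 mm tall, lid 70 mm and body 68 mm across, about 0.37 kg. Origin: centre of its underside, z up. Held by the lid it swings between the fingers unless gripped firmly (40 N) and carried slowly (about 0.2 m/s).
- tall_tin: White sample tin with a white lid, 72 mm tall, 70 mm across, about 0.11 kg. Origin: centre of its underside, z up.
- short_tin: The wanted sample: the shortest tin, white with a white lid, 50 mm tall, 62 mm across, about 0.17 kg. Origin: centre of its underside, z up.
- red_tin: Bystander: red tin with a white lid, 66 mm tall, 68 mm across, middle place of the other file. Origin: centre of its underside.
- black_lid_tin: Bystander: white tin with a black lid, 58 mm tall, 64 mm across, back place of the other file. Origin: centre of its underside.
- scale: Flat black pocket scale, 142 x 94 mm, body 15 mm high, fixed to the table. Origin: centre of its underside, x axis along its long side, from the display end to the plate end.
- pan (a point): Centre of the top face of the scale's grey weighing plate, which is 92 mm (along the scale's x) by 84 mm and 18 mm above the table. It lies 18 mm along +x from the scale's origin.
- mat: Ribbed black rubber bar mat, 200 x 105 mm, 6 mm thick (rib tops 6.5 mm), fixed: the side area for what is cleared away; it has room for the jar and the tall tin side by side. Origin: centre of its underside, x along its long side. It and the scale swap places from start to start.

How it is judged:
By the outcome, as a careful person would: the job done as asked, in the order asked, and still so for the second after the job is handed in, with the robot touching nothing.
It also fails if it takes over 152 s, if anything falls off the work surface, if the arm or the gripper's body presses on something with over 40 N, if the wrist force passes 120 N, or if a joint passes its speed limit or range.

## Working session

There is one attempt and no reset: what is moved stays moved. The work goes in short steps, Python scripts to look and compute and a shell command to move; the robot and the scene stay as the last step left them, time stands still between calls to the robot, and variables do not carry over. Pictures are saved under pics/ and viewed, at most 14 in all, crops included, and the job is handed in when it is done.

```bash
mkdir -p pics; python3 - <<'E'
from bench import bot, eyes
import cv2
s=bot.get_state(); print(s, bot.tip_extent)
for n in("scene","top"):
    p=eyes.camera_params(n); print(p)
    cv2.imwrite(f"pics/{n}0.png",eyes.capture(n)[:,:,::-1])
E
```

```text
{'time': 0.0, 'q': array([-1.40959810e+00,  4.91548026e-01,  1.55946286e+00,  5.84770985e-06,
        1.09171503e+00, -1.05595089e-01]), 'joint_velocities': array([ 1.16384284e-03,  1.17013104e-03, -1.56661745e-03, -8.93098898e-05,
        1.13081922e-03,  3.47634298e-04]), 'effort': array([-7.59039503e-04, -6.12644434e+01, -2.58178800e+01,  6.92673353e-02,
        4.82088095e-02, -8.23808205e-05]), 'tool_pos': array([ 0.16476285, -0.60264721,  0.23106429]), 'tool_rot': array([-3.11255994e+00, -4.17681293e-01,  4.13228029e-05]), 'wrist_force': array([-0.63888694, -0.1625655 , -0.4771125 ]), 'torque': array([0.01022575, 0.04676308, 0.01805849]), 'grip_force': 0.0, 'width': 0.9991889597899434} 0.017
{'camera_matrix': array([[456.16087105,   0.        , 315.30126109],
       [  0.        , 456.16087105, 197.47630611],
       [  0.        ,   0.        ,   1.        ]]), 'world_to_cam': array([[-9.99970343e-01, -4.97288144e-03, -5.88071053e-03,
         4.79483890e-01],
       [ 3.97145623e-04, -7.95865692e-01,  6.05473074e-01,
        -1.10813663e-01],
       [-7.69120157e-03,  6.05452782e-01,  7.95844064e-01,
        -9.73556495e-01],
       [ 0.00000000e+00,  0.00000000e+00,  0.00000000e+00,
         1.00000000e+00]])}
{'camera_matrix': array([[474.20216335,   0.        , 320.16030184],
       [  0.        , 474.20216335, 203.30965688],
       [  0.        ,   0.        ,   1.        ]]), 'world_to_cam': array([[ 0.02026511, -0.9997172 ,  0.01244386, -0.13509293],
       [ 0.98209651,  0.02223635,  0.18706144, -0.45720664],
       [-0.18728525,  0.00843025,  0.9822694 , -1.13330298],
       [ 0.        ,  0.        ,  0.        ,  1.        ]])}
```

View pics/top0.png

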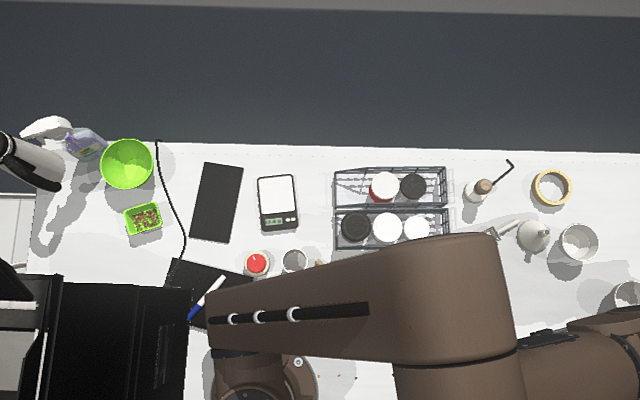

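View pics/scene0.png

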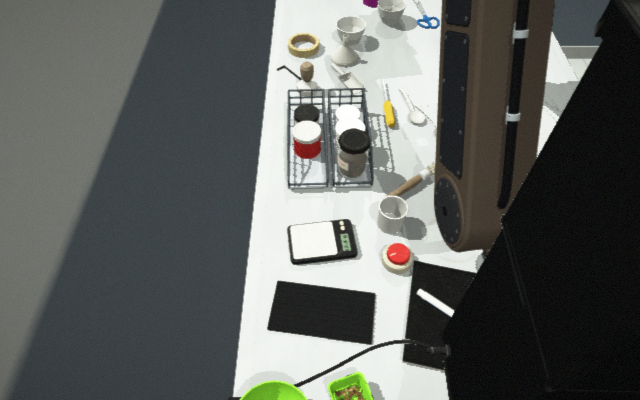

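The top view (up = +x, left = +y) shows the mat at about (215,202), the scale at (278,203), and the sample file at (388,227) with the jar at (355,226), tall tin (387,227) and short tin (416,225). I'll enlarge this area.

```bash
python3 - <<'E'
import cv2
a=cv2.imread("pics/top0.png")
cv2.imwrite("pics/c1.png",cv2.resize(a[155:260,325:460],None,fx=5.6,fy=5.6,interpolation=cv2.INTER_CUBIC))
cv2.imwrite("pics/c2.png",cv2.resize(a[150:250,180:310],None,fx=6,fy=6,interpolation=cv2.INTER_CUBIC))
E
```

```text
(no output)
```

View pics/c1.png

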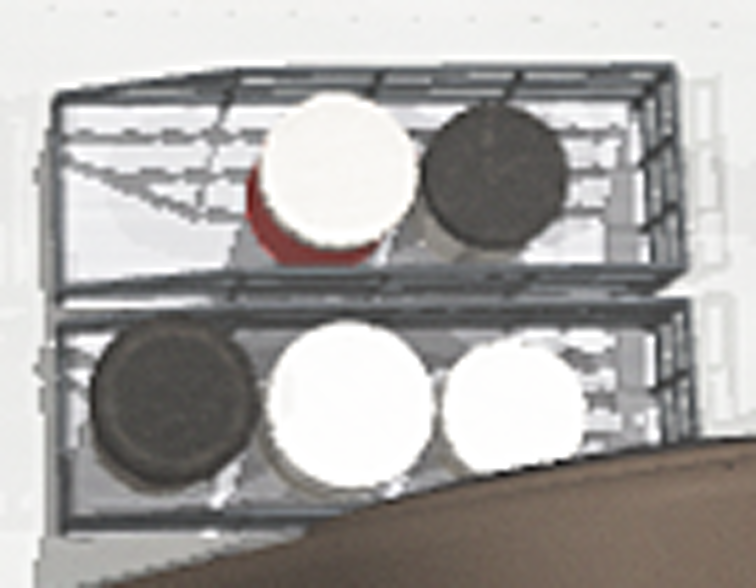

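View pics/c2.png

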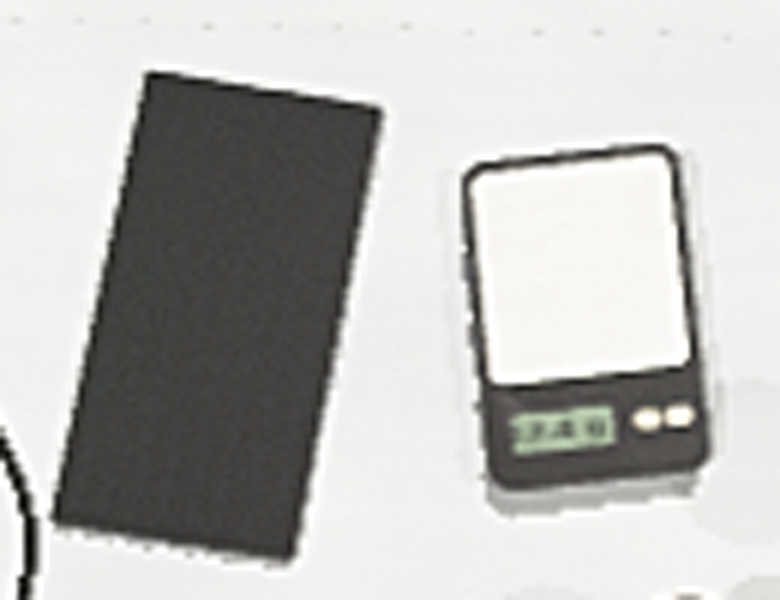

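Crop 1: jar lid centre (174,402), tall lid (352,404), short lid (513,409). Crop 2: mat corners (148,72),(382,107),(292,563),(55,522). Plate corners are about (473,168),(672,152),(690,365),(492,383), with the display towards the robot.

```bash
cat > h.py <<'E'
from bench import bot, eyes
import numpy as np
from scipy.spatial.transform import Rotation as R
def ray(n,u,v,z):
    p=eyes.camera_params(n);K=p["camera_matrix"];T=p["world_to_cam"]
    d=np.linalg.solve(K,[u,v,1.]);d=np.array([d[0],-d[1],-d[2]])
    o=-T[:3,:3].T@T[:3,3];d=T[:3,:3].T@d
    return (o+d*(z-o[2])/d[2])
def proj(n,P):
    p=eyes.camera_params(n);c=p["world_to_cam"][:3,:3]@P+p["world_to_cam"][:3,3]
    return (p["camera_matrix"]@[c[0],-c[1],-c[2]])[:2]/-c[2]
def go(x,y,z,ydir=None,s=None):
    """shift in mm + yaw units to bring TCP to x,y,z with tool y along angle ydir(deg)"""
    s=s or bot.get_state();M=R.from_rotvec(s["tool_rot"]).as_matrix()
    d=M.T@(np.array([x,y,z])-s["tool_pos"])*1000
    a=np.degrees(np.arctan2(M[1,1],M[0,1]));w=0
    if ydir is not None:
        w=-((ydir-a+90)%180-90)/5
    print("t",round(s["time"],2),"shift",d.round(1),"yaw",round(w,2),"ydir now",a.round(1),"q6",s["q"][5].round(2))
E
python3 - <<'E'
from h import *
def c(n,k,x0,y0,z,pts):
    r=np.array([ray("top",(x+.5)/k-.5+x0,(y+.5)/k-.5+y0,z) for x,y in pts]);print(n);print(r[:,:2].round(4));return r
c("jar",5.6,325,155,.123,[(174,402)]);c("tall",5.6,325,155,.085,[(352,404)]);c("short",5.6,325,155,.063,[(513,409)])
c("files back top",5.6,325,155,.080,[(677,68),(687,275),(689,303)])
c("side bend", 5.6,325,155,.080,[(235,72),(235,282),(235,310)])
m=c("mat",6,180,150,.006,[(148,72),(382,107),(292,563),(55,522)]);print(m.mean(0))
p=c("pan",6,180,150,.018,[(473,168),(672,152),(690,365),(492,383)]);print(p.mean(0))
from bench import eyes
for n,P in (("jar","")):pass
E
```

```text
jar
[[ 0.3929 -0.2071]]
tall
[[ 0.3991 -0.2859]]
short
[[ 0.4016 -0.3591]]
files back top
[[ 0.5513 -0.43  ]
 [ 0.4591 -0.4317]
 [ 0.4469 -0.4321]]
side bend
[[ 0.5449 -0.2365]
 [ 0.4517 -0.2367]
 [ 0.4394 -0.2367]]
mat
[[0.5708 0.1779]
 [0.5576 0.076 ]
 [0.3592 0.1037]
 [0.3743 0.204 ]]
[0.46549437 0.14040237 0.006     ]
pan
[[ 0.5284  0.034 ]
 [ 0.5374 -0.0507]
 [ 0.4452 -0.0612]
 [ 0.4356  0.0218]]
[ 0.48667375 -0.0140117   0.018     ]Traceback (most recent call last):
  File "<stdin>", line 10, in <module>
ValueError: too many values to unpack (expected 2)
```

```bash
python3 -c "
from h import *
go(.393,-.207,.180,-87.5)"
```

```text
t 0.1 shift [ 324.5 -321.5   51.5] yaw 2.56 ydir now -74.7 q6 -0.11
```

```bash
python3 -m crank '{"targets":[{"x":20,"y":-20,"z":0,"yaw":0.5},{"x":48,"y":-48,"z":0,"yaw":1},{"x":76,"y":-76,"z":0,"yaw":1.5},{"x":104,"y":-104,"z":0,"yaw":2},{"x":132,"y":-131,"z":0,"yaw":2.56}]}' 1 40; python3 -c "
from h import *
go(.393,-.207,.180,-87.5)"
```

```text
time: 0.52
tool_pos: [0.2579, -0.4398, 0.2313]
tool_rot: [-3.14, -0.064, 0.0]
wrist_force: [0.6, -0.6, 0.7]
width: 1.0
grip_force: 0.0
t 0.52 shift [ 144.4 -227.1   51.5] yaw -0.03 ydir now -87.7 q6 0.36
```

```bash
python3 -m crank '{"targets":[{"x":20,"y":-32,"z":0,"yaw":0},{"x":40,"y":-64,"z":0,"yaw":0},{"x":60,"y":-96,"z":0,"yaw":0},{"x":80,"y":-128,"z":0,"yaw":0},{"x":98,"y":-155,"z":0,"yaw":0}]}';python3 -m crank '{"targets":[{"x":20,"y":-30,"z":10,"yaw":0},{"x":35,"y":-55,"z":25,"yaw":0},{"x":46,"y":-72,"z":40,"yaw":0},{"x":46,"y":-72,"z":50,"yaw":0},{"x":46,"y":-72,"z":50,"yaw":0}]}' ; python3 -c "
from h import *
import cv2
a=eyes.capture('top')
cv2.imwrite('pics/t2.png',cv2.resize(a[150:300,280:460,::-1],None,fx=4,fy=4,interpolation=cv2.INTER_CUBIC))
go(.393,-.207,.109,-87.5)"
```

```text
time: 0.93
tool_pos: [0.3492, -0.2804, 0.2316]
tool_rot: [-3.141, -0.068, 0.0]
wrist_force: [0.6, 0.3, 0.3]
width: 1.002
grip_force: 0.0
time: 1.35
tool_pos: [0.3914, -0.2073, 0.18]
tool_rot: [-3.139, -0.072, 0.004]
wrist_force: [0.4, 1.1, 0.3]
width: 1.001
grip_force: 0.0
t 1.4 shift [ 1.7 -1.  72. ] yaw 0.01 ydir now -87.4 q6 0.89
```

View pics/t2.png

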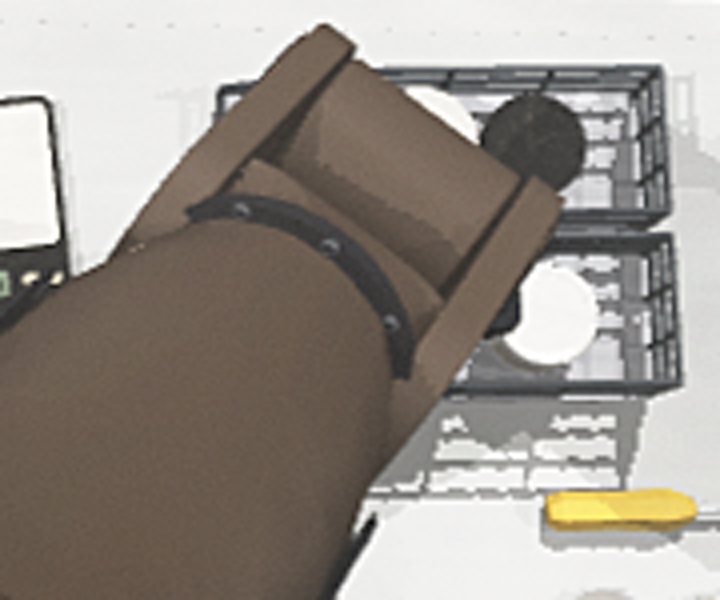

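The short tin is now fully visible, centred at (550,314) in the crop, which agrees with the earlier reading. The gripper is above the jar, so I'll descend and grip.

```bash
python3 -m crank '{"targets":[{"x":1.5,"y":-1,"z":18,"yaw":0},{"x":1.5,"y":-1,"z":36,"yaw":0},{"x":1.5,"y":-1,"z":52,"yaw":0},{"x":1.5,"y":-1,"z":65,"yaw":0},{"x":1.5,"y":-1,"z":71,"yaw":0}]}'; python3 -m crank '{"targets":[{"x":0,"y":0,"z":0,"yaw":0},{"x":0,"y":0,"z":0,"yaw":0},{"x":0,"y":0,"z":0,"yaw":0},{"x":0,"y":0,"z":0,"yaw":0},{"x":0,"y":0,"z":0,"yaw":0}]}' 0 40; python3 -m crank '{"targets":[{"x":0,"y":0,"z":0,"yaw":0},{"x":0,"y":0,"z":0,"yaw":0},{"x":0,"y":0,"z":0,"yaw":0},{"x":0,"y":0,"z":0,"yaw":0},{"x":0,"y":0,"z":0,"yaw":0}]}'; python3 -c "
from h import *
print(ray('top',280+(550.5)/4-.5,150+314.5/4-.5,.063))"
```

```text
time: 1.82
tool_pos: [0.3927, -0.2082, 0.1099]
tool_rot: [-3.14, -0.066, 0.001]
wrist_force: [-0.1, 0.3, 0.0]
width: 1.003
grip_force: 0.0
time: 2.23
tool_pos: [0.3932, -0.2078, 0.1113]
tool_rot: [3.14, 0.068, 0.001]
wrist_force: [0.8, 0.8, 3.6]
width: 0.722
grip_force: 40.0
time: 2.65
tool_pos: [0.3934, -0.2078, 0.1113]
tool_rot: [3.14, 0.068, 0.002]
wrist_force: [0.4, 2.0, 6.9]
width: 0.725
grip_force: 40.0
[ 0.40047395 -0.36133855  0.063     ]
```

```bash
python3 -m crank '{"targets":[{"x":0,"y":0,"z":-4,"yaw":0},{"x":0,"y":0,"z":-12,"yaw":0},{"x":0,"y":0,"z":-24,"yaw":0},{"x":0,"y":0,"z":-38,"yaw":0},{"x":0,"y":0,"z":-52,"yaw":0}]}'; python3 -m crank '{"targets":[{"x":0,"y":0,"z":-13,"yaw":0},{"x":0,"y":0,"z":-24,"yaw":0},{"x":0,"y":0,"z":-32,"yaw":0},{"x":0,"y":0,"z":-36,"yaw":0},{"x":0,"y":0,"z":-36,"yaw":0}]}'; python3 -c "
from h import *
import cv2
a=eyes.capture('scene')
cv2.imwrite('pics/s2.png',cv2.resize(a[80:280,230:480,::-1],None,fx=3,fy=3,interpolation=cv2.INTER_CUBIC))
go(.513,.134,.200,-87.5)"
```

```text
time: 3.07
tool_pos: [0.3928, -0.2075, 0.1636]
tool_rot: [-3.141, -0.068, 0.001]
wrist_force: [0.3, 0.2, -3.7]
width: 0.728
grip_force: 40.0
time: 3.48
tool_pos: [0.3932, -0.2077, 0.1994]
tool_rot: [3.14, 0.068, 0.002]
wrist_force: [0.4, 0.8, -4.0]
width: 0.723
grip_force: 40.0
t 3.53 shift [ 134.7 -336.1   -1.3] yaw -0.0 ydir now -87.5 q6 0.89
```

View pics/s2.png

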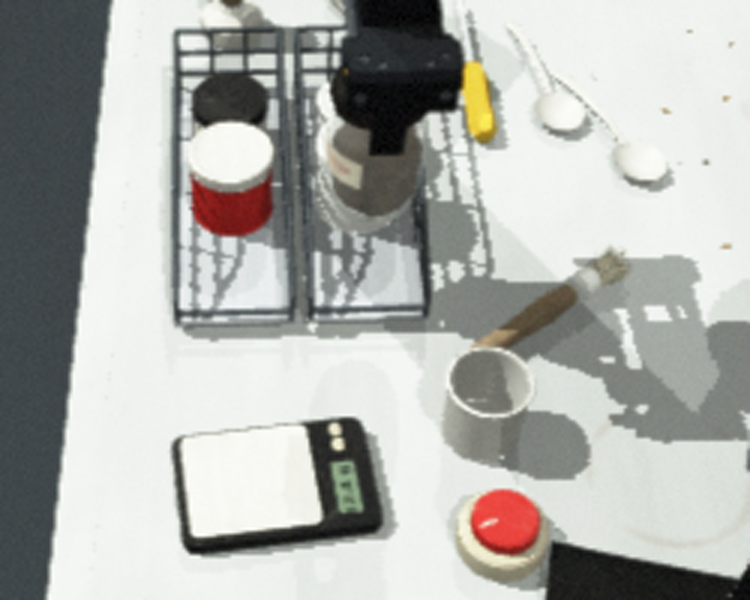

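The jar is held upright, clear of the file at crop (372,160). I'll carry it slowly to the mat.

```bash
python3 -m crank '{"targets":[{"x":1,"y":-3,"z":0,"yaw":0},{"x":4,"y":-9,"z":0,"yaw":0},{"x":7,"y":-18,"z":0,"yaw":0},{"x":12,"y":-30,"z":0,"yaw":0},{"x":18,"y":-44,"z":0,"yaw":0}]}'; for i in 1 2 3; do python3 -m crank '{"targets":[{"x":5.6,"y":-14,"z":0,"yaw":0},{"x":11.2,"y":-28,"z":0,"yaw":0},{"x":16.8,"y":-42,"z":0,"yaw":0},{"x":22.4,"y":-56,"z":0,"yaw":0},{"x":28,"y":-70,"z":0,"yaw":0}]}' >/dev/null; done;  python3 -m crank '{"targets":[{"x":6,"y":-14,"z":0,"yaw":0},{"x":11,"y":-27,"z":0,"yaw":0},{"x":15,"y":-38,"z":0,"yaw":0},{"x":19,"y":-47,"z":0,"yaw":0},{"x":22,"y":-55,"z":0,"yaw":0}]}'; python3 -m crank '{"targets":[{"x":3,"y":-8,"z":0,"yaw":0},{"x":6,"y":-15,"z":0,"yaw":0},{"x":8,"y":-21,"z":0,"yaw":0},{"x":10,"y":-25,"z":0,"yaw":0},{"x":11,"y":-27,"z":0,"yaw":0}]}'; python3 -c "
from h import *
go(.513,.134,.106,-87.5)"
```

```text
time: 3.95
tool_pos: [0.4092, -0.1619, 0.1982]
tool_rot: [-3.14, -0.067, 0.001]
wrist_force: [0.6, -0.4, -3.3]
width: 0.722
grip_force: 40.0
time: 5.62
tool_pos: [0.5036, 0.1076, 0.1984]
tool_rot: [3.141, 0.069, -0.001]
wrist_force: [-0.8, -1.1, -3.5]
width: 0.724
grip_force: 40.0
time: 6.03
tool_pos: [0.5136, 0.1343, 0.1986]
tool_rot: [3.141, 0.068, 0.0]
wrist_force: [-0.5, -0.2, -2.8]
width: 0.728
grip_force: 40.0
t 6.03 shift [-0.6  0.3 92.6] yaw -0.0 ydir now -87.5 q6 1.66
```

```bash
python3 -m crank '{"targets":[{"x":0,"y":0,"z":8,"yaw":0},{"x":0,"y":0,"z":20,"yaw":0},{"x":0,"y":0,"z":33,"yaw":0},{"x":0,"y":0,"z":46,"yaw":0},{"x":0,"y":0,"z":59,"yaw":0}]}' >/dev/null;  python3 -m crank '{"targets":[{"x":0,"y":0,"z":11,"yaw":0},{"x":0,"y":0,"z":20,"yaw":0},{"x":0,"y":0,"z":26,"yaw":0},{"x":0,"y":0,"z":29,"yaw":0},{"x":0,"y":0,"z":30,"yaw":0}]}'; python3 -m crank '{"targets":[{"x":0,"y":0,"z":0.5,"yaw":0},{"x":0,"y":0,"z":1,"yaw":0},{"x":0,"y":0,"z":1.5,"yaw":0},{"x":0,"y":0,"z":2,"yaw":0},{"x":0,"y":0,"z":2.5,"yaw":0}]}';python3 -c "
from h import *
import cv2
a=eyes.capture('scene')
cv2.imwrite('pics/s3.png',cv2.resize(a[200:400,240:440,::-1],None,fx=3,fy=3,interpolation=cv2.INTER_CUBIC))"
```

```text
time: 6.87
tool_pos: [0.5133, 0.1337, 0.1092]
tool_rot: [3.141, 0.068, -0.001]
wrist_force: [0.5, -0.6, -2.7]
width: 0.724
grip_force: 40.0
time: 7.28
tool_pos: [0.5134, 0.1339, 0.1073]
tool_rot: [3.141, 0.068, 0.001]
wrist_force: [0.3, 1.1, -3.0]
width: 0.728
grip_force: 40.0
```

View pics/s3.png

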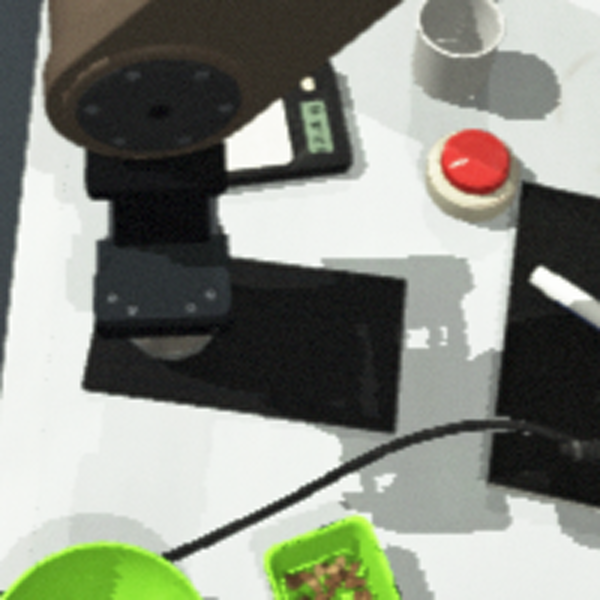

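The jar sits over the far half of the mat (170,345). I'll ease it down until contact.

```bash
for i in 1 2; do python3 -m crank '{"targets":[{"x":0,"y":0,"z":0.3,"yaw":0},{"x":0,"y":0,"z":0.6,"yaw":0},{"x":0,"y":0,"z":0.9,"yaw":0},{"x":0,"y":0,"z":1.2,"yaw":0},{"x":0,"y":0,"z":1.5,"yaw":0}]}'|grep -E "pos|force"; done
```

```text
tool_pos: [0.5134, 0.1339, 0.1056]
wrist_force: [0.0, -0.3, -3.7]
grip_force: 40.0
tool_pos: [0.5136, 0.1339, 0.1044]
wrist_force: [0.4, -0.1, 4.2]
grip_force: 40.0
```

```bash
python3 -m crank '{"targets":[{"x":0,"y":0,"z":0,"yaw":0},{"x":0,"y":0,"z":0,"yaw":0},{"x":0,"y":0,"z":0,"yaw":0},{"x":0,"y":0,"z":0,"yaw":0},{"x":0,"y":0,"z":0,"yaw":0}]}' 1 40; python3 -m crank '{"targets":[{"x":0,"y":0,"z":-8,"yaw":0},{"x":0,"y":0,"z":-24,"yaw":0},{"x":0,"y":0,"z":-48,"yaw":0},{"x":0,"y":0,"z":-76,"yaw":0},{"x":0,"y":0,"z":-96,"yaw":0}]}'; python3 -c "
from h import *
go(.3975,-.2858,.150,-87.5)"
```

```text
time: 8.58
tool_pos: [0.5134, 0.1339, 0.1041]
tool_rot: [3.141, 0.068, 0.0]
wrist_force: [0.2, -0.5, 0.1]
width: 0.983
grip_force: 0.0
time: 9.0
tool_pos: [0.5136, 0.1339, 0.2027]
tool_rot: [-3.141, -0.068, -0.002]
wrist_force: [0.3, -0.0, -0.5]
width: 1.001
grip_force: 0.0
t 9.0 shift [-134.2  414.3   52.4] yaw -0.0 ydir now -87.5 q6 1.66
```

```bash
python3 -m crank '{"targets":[{"x":-5,"y":15,"z":0,"yaw":0},{"x":-15,"y":45,"z":0,"yaw":0},{"x":-26,"y":80,"z":0,"yaw":0},{"x":-37,"y":115,"z":0,"yaw":0},{"x":-48,"y":150,"z":0,"yaw":0}]}' >/dev/null; python3 -m crank '{"targets":[{"x":-11,"y":35,"z":0,"yaw":0},{"x":-22,"y":70,"z":0,"yaw":0},{"x":-33,"y":105,"z":0,"yaw":0},{"x":-44,"y":140,"z":0,"yaw":0},{"x":-55,"y":170,"z":0,"yaw":0}]}' >/dev/null; python3 -m crank '{"targets":[{"x":-10,"y":30,"z":4,"yaw":0},{"x":-18,"y":56,"z":16,"yaw":0},{"x":-25,"y":77,"z":32,"yaw":0},{"x":-31,"y":94,"z":46,"yaw":0},{"x":-31,"y":94,"z":52,"yaw":0}]}'; python3 -c "
from h import *
import cv2
a=eyes.capture('top')
cv2.imwrite('pics/t3.png',cv2.resize(a[130:260,180:380,::-1],None,fx=4,fy=4,interpolation=cv2.INTER_CUBIC))
go(.3975,-.2858,.085,-87.5)"
```

```text
time: 10.25
tool_pos: [0.3965, -0.2878, 0.1472]
tool_rot: [-3.141, -0.064, 0.001]
wrist_force: [0.5, 0.0, -0.7]
width: 0.998
grip_force: 0.0
t 10.3 shift [ 1.  -0.3 61.7] yaw -0.03 ydir now -87.7 q6 0.77
```

View pics/t3.png

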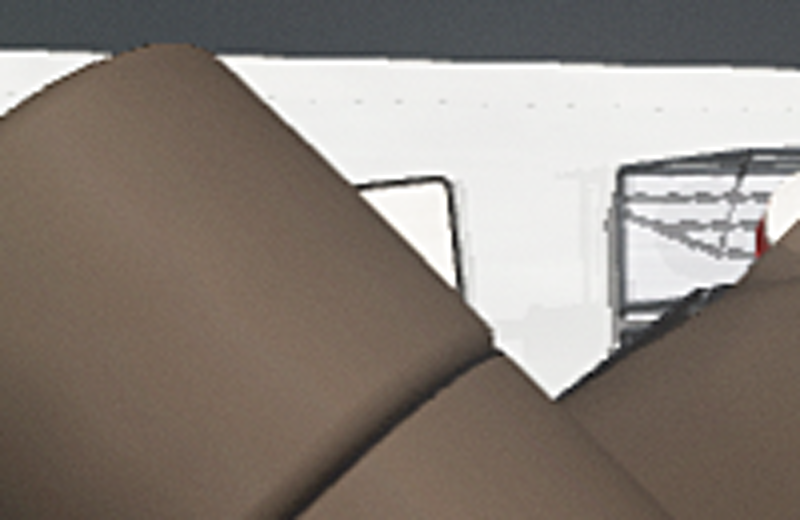

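The arm hides the mat from above; only the scale edge (455,240) and the file front (620,250) show. I'll go down on the tall tin, with the fingertips 5 mm above the short tin's lid.

```bash
python3 -m crank '{"targets":[{"x":1,"y":0,"z":16,"yaw":0},{"x":1,"y":0,"z":32,"yaw":0},{"x":1,"y":0,"z":46,"yaw":0},{"x":1,"y":0,"z":56,"yaw":0},{"x":1,"y":0,"z":61,"yaw":0}]}'; for i in 1 2; do python3 -m crank '{"targets":[{"x":0,"y":0,"z":0,"yaw":0},{"x":0,"y":0,"z":0,"yaw":0},{"x":0,"y":0,"z":0,"yaw":0},{"x":0,"y":0,"z":0,"yaw":0},{"x":0,"y":0,"z":0,"yaw":0}]}' 0 30; done
```

```text
time: 10.72
tool_pos: [0.3986, -0.2847, 0.0867]
tool_rot: [-3.14, -0.069, 0.001]
wrist_force: [-0.3, 0.1, 1.2]
width: 1.001
grip_force: 0.0
time: 11.13
tool_pos: [0.3986, -0.2856, 0.0877]
tool_rot: [3.14, 0.068, 0.001]
wrist_force: [0.2, 1.5, 4.6]
width: 0.734
grip_force: 30.0
time: 11.55
tool_pos: [0.3986, -0.2856, 0.0877]
tool_rot: [3.14, 0.068, 0.001]
wrist_force: [-1.0, 1.1, 7.6]
width: 0.733
grip_force: 30.0
```

```bash
python3 -m crank '{"targets":[{"x":0,"y":0,"z":-4,"yaw":0},{"x":0,"y":0,"z":-14,"yaw":0},{"x":0,"y":0,"z":-30,"yaw":0},{"x":0,"y":0,"z":-48,"yaw":0},{"x":0,"y":0,"z":-66,"yaw":0}]}'; python3 -m crank '{"targets":[{"x":0,"y":0,"z":-12,"yaw":0},{"x":0,"y":0,"z":-20,"yaw":0},{"x":0,"y":0,"z":-24,"yaw":0},{"x":0,"y":0,"z":-24,"yaw":0},{"x":0,"y":0,"z":-24,"yaw":0}]}'; python3 -c "
from h import *
import cv2
a=eyes.capture('scene')
cv2.imwrite('pics/s4.png',cv2.resize(a[90:370,230:480,::-1],None,fx=2.1,fy=2.1,interpolation=cv2.INTER_CUBIC))
go(.418,.147,.178,-87.5)"
```

```text
time: 11.97
tool_pos: [0.3983, -0.2854, 0.1545]
tool_rot: [-3.141, -0.068, 0.0]
wrist_force: [-0.6, 0.1, -0.7]
width: 0.732
grip_force: 30.0
time: 12.38
tool_pos: [0.3983, -0.2854, 0.1769]
tool_rot: [-3.141, -0.068, 0.0]
wrist_force: [-0.5, 0.3, -1.4]
width: 0.733
grip_force: 30.0
t 12.43 shift [  38.5 -431.    -1.2] yaw -0.0 ydir now -87.5 q6 0.77
```

View pics/s4.png

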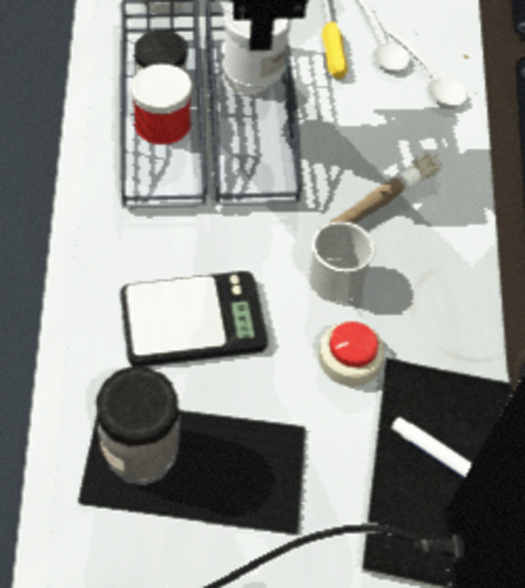

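The jar stands upright on the mat at crop (138,425), and the tall tin hangs level in the gripper at (255,45). Next I'll carry the tin over.

```bash
python3 -m crank '{"targets":[{"x":0,"y":-4,"z":0,"yaw":0},{"x":1,"y":-14,"z":0,"yaw":0},{"x":3,"y":-30,"z":0,"yaw":0},{"x":5,"y":-52,"z":0,"yaw":0},{"x":7,"y":-78,"z":0,"yaw":0}]}' >/dev/null; for i in 1 2; do python3 -m crank '{"targets":[{"x":2.4,"y":-26,"z":0,"yaw":0},{"x":4.8,"y":-52,"z":0,"yaw":0},{"x":7.2,"y":-78,"z":0,"yaw":0},{"x":9.6,"y":-104,"z":0,"yaw":0},{"x":12,"y":-130,"z":0,"yaw":0}]}' >/dev/null; done; python3 -m crank '{"targets":[{"x":2,"y":-24,"z":0,"yaw":0},{"x":4,"y":-46,"z":0,"yaw":0},{"x":6,"y":-64,"z":0,"yaw":0},{"x":7,"y":-78,"z":0,"yaw":0},{"x":8,"y":-88,"z":0,"yaw":0}]}'; python3 -m crank '{"targets":[{"x":0,"y":-5,"z":6,"yaw":0},{"x":0,"y":-5,"z":22,"yaw":0},{"x":0,"y":-5,"z":40,"yaw":0},{"x":0,"y":-5,"z":58,"yaw":0},{"x":0,"y":-5,"z":74,"yaw":0}]}';  python3 -m crank '{"targets":[{"x":0,"y":0,"z":10,"yaw":0},{"x":0,"y":0,"z":14,"yaw":0},{"x":0,"y":0,"z":16,"yaw":0},{"x":0,"y":0,"z":17,"yaw":0},{"x":0,"y":0,"z":18,"yaw":0}]}'; python3 -c "
from h import *
go(.418,.147,.0812,-87.5)"
```

```text
time: 14.1
tool_pos: [0.4181, 0.1434, 0.1767]
tool_rot: [3.141, 0.07, -0.001]
wrist_force: [-0.8, -0.8, -1.1]
width: 0.74
grip_force: 30.0
time: 14.52
tool_pos: [0.4181, 0.1465, 0.1018]
tool_rot: [3.141, 0.068, -0.001]
wrist_force: [-0.6, -0.1, -1.8]
width: 0.734
grip_force: 30.0
time: 14.93
tool_pos: [0.4189, 0.1468, 0.0854]
tool_rot: [-3.141, -0.068, -0.001]
wrist_force: [0.8, 0.4, -1.4]
width: 0.733
grip_force: 30.0
t 14.93 shift [-0.9 -0.3  4.2] yaw -0.0 ydir now -87.5 q6 1.72
```

```bash
python3 -m crank '{"targets":[{"x":0,"y":0,"z":0.6,"yaw":0},{"x":0,"y":0,"z":1.2,"yaw":0},{"x":0,"y":0,"z":1.8,"yaw":0},{"x":0,"y":0,"z":2.4,"yaw":0},{"x":0,"y":0,"z":3,"yaw":0}]}'|grep -E "pos|t_force"; for i in 1 2; do python3 -m crank '{"targets":[{"x":0,"y":0,"z":0.3,"yaw":0},{"x":0,"y":0,"z":0.6,"yaw":0},{"x":0,"y":0,"z":0.9,"yaw":0},{"x":0,"y":0,"z":1.2,"yaw":0},{"x":0,"y":0,"z":1.2,"yaw":0}]}'|grep -E "pos|t_force"; done
```

```text
tool_pos: [0.4188, 0.1468, 0.0822]
wrist_force: [0.7, -0.6, -1.6]
tool_pos: [0.4187, 0.1468, 0.0808]
wrist_force: [0.1, 0.6, -0.9]
tool_pos: [0.4187, 0.1468, 0.0807]
wrist_force: [-5.1, -0.5, 18.9]
```

```bash
python3 -m crank '{"targets":[{"x":0,"y":0,"z":0,"yaw":0},{"x":0,"y":0,"z":0,"yaw":0},{"x":0,"y":0,"z":0,"yaw":0},{"x":0,"y":0,"z":0,"yaw":0},{"x":0,"y":0,"z":0,"yaw":0}]}' 1 30|grep -E "t_force|width"; python3 -m crank '{"targets":[{"x":0,"y":0,"z":-8,"yaw":0},{"x":0,"y":0,"z":-24,"yaw":0},{"x":0,"y":0,"z":-48,"yaw":0},{"x":0,"y":0,"z":-76,"yaw":0},{"x":0,"y":0,"z":-90,"yaw":0}]}'|grep width; python3 -c "
from h import *
go(.401,-.360,.140,-87.5)"
```

```text
wrist_force: [0.2, -0.2, -0.3]
width: 0.984
width: 1.0
t 17.02 shift [-40.3 505.7  32.4] yaw -0.0 ydir now -87.5 q6 1.72
```

```bash
python3 -m crank '{"targets":[{"x":-2,"y":20,"z":0,"yaw":0},{"x":-4,"y":52,"z":0,"yaw":0},{"x":-7,"y":90,"z":0,"yaw":0},{"x":-10,"y":128,"z":0,"yaw":0},{"x":-13,"y":165,"z":0,"yaw":0}]}' >/dev/null; python3 -m crank '{"targets":[{"x":-3,"y":38,"z":0,"yaw":0},{"x":-6,"y":76,"z":0,"yaw":0},{"x":-9,"y":114,"z":0,"yaw":0},{"x":-12,"y":152,"z":0,"yaw":0},{"x":-15,"y":190,"z":0,"yaw":0}]}' >/dev/null; python3 -m crank '{"targets":[{"x":-3,"y":38,"z":0,"yaw":0},{"x":-6,"y":72,"z":4,"yaw":0},{"x":-9,"y":104,"z":12,"yaw":0},{"x":-12,"y":130,"z":22,"yaw":0},{"x":-12,"y":150,"z":32,"yaw":0}]}' >/dev/null;  python3 -m crank '{"targets":[{"x":0,"y":0,"z":0,"yaw":0},{"x":0,"y":0,"z":0,"yaw":0},{"x":0,"y":0,"z":0,"yaw":0},{"x":0,"y":0,"z":0,"yaw":0},{"x":0,"y":0,"z":0,"yaw":0}]}'; python3 -c "
from h import *
import cv2
a=eyes.capture('scene')
cv2.imwrite('pics/s5.png',cv2.resize(a[70:370,230:480,::-1],None,fx=2,fy=2,interpolation=cv2.INTER_CUBIC))
go(.401,-.360,.048,-87.5)"
```

```text
time: 18.68
tool_pos: [0.4009, -0.3586, 0.1385]
tool_rot: [3.14, 0.07, 0.001]
wrist_force: [-0.3, -0.2, -0.3]
width: 1.002
grip_force: 0.0
t 18.73 shift [-0.   1.2 90.4] yaw 0.01 ydir now -87.5 q6 0.67
```

View pics/s5.png

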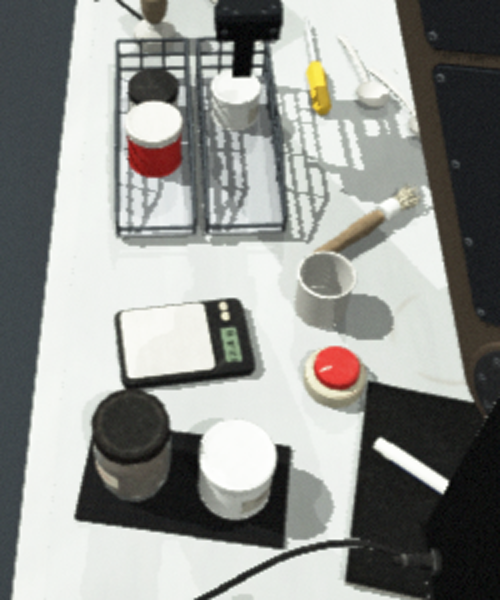

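Jar (132,445) and tall tin (237,470) both stand on the mat. The gripper is over the short tin (237,100), so I'll grasp it.

```bash
python3 -m crank '{"targets":[{"x":0,"y":1,"z":16,"yaw":0},{"x":0,"y":1,"z":34,"yaw":0},{"x":0,"y":1,"z":54,"yaw":0},{"x":0,"y":1,"z":72,"yaw":0},{"x":0,"y":1,"z":84,"yaw":0}]}'; python3 -m crank '{"targets":[{"x":0,"y":0,"z":3,"yaw":0},{"x":0,"y":0,"z":5,"yaw":0},{"x":0,"y":0,"z":6,"yaw":0},{"x":0,"y":0,"z":6,"yaw":0},{"x":0,"y":0,"z":6,"yaw":0}]}'; for i in 1 2; do python3 -m crank '{"targets":[{"x":0,"y":0,"z":0,"yaw":0},{"x":0,"y":0,"z":0,"yaw":0},{"x":0,"y":0,"z":0,"yaw":0},{"x":0,"y":0,"z":0,"yaw":0},{"x":0,"y":0,"z":0,"yaw":0}]}' 0 30; done
```

```text
time: 19.15
tool_pos: [0.4007, -0.3597, 0.0527]
tool_rot: [-3.14, -0.069, 0.001]
wrist_force: [-0.3, -0.7, 0.4]
width: 1.002
grip_force: 0.0
time: 19.57
tool_pos: [0.401, -0.3607, 0.0485]
tool_rot: [3.14, 0.068, 0.001]
wrist_force: [-0.5, -0.4, -0.7]
width: 0.999
grip_force: 0.0
time: 19.98
tool_pos: [0.4007, -0.3605, 0.0478]
tool_rot: [3.141, 0.068, 0.0]
wrist_force: [-0.6, 2.7, 0.3]
width: 0.707
grip_force: 0.9
time: 20.4
tool_pos: [0.4006, -0.3603, 0.0477]
tool_rot: [-3.141, -0.068, 0.0]
wrist_force: [-0.7, 2.5, 3.0]
width: 0.651
grip_force: 30.0
```

```bash
python3 -m crank '{"targets":[{"x":0,"y":0,"z":-4,"yaw":0},{"x":0,"y":0,"z":-14,"yaw":0},{"x":0,"y":0,"z":-30,"yaw":0},{"x":0,"y":0,"z":-50,"yaw":0},{"x":0,"y":0,"z":-70,"yaw":0}]}'; python3 -m crank '{"targets":[{"x":0,"y":0,"z":-16,"yaw":0},{"x":0,"y":0,"z":-28,"yaw":0},{"x":0,"y":0,"z":-34,"yaw":0},{"x":0,"y":0,"z":-34,"yaw":0},{"x":0,"y":0,"z":-34,"yaw":0}]}'; python3 -c "
from h import *
go(.4867,-.014,.150,-87.5)"
```

```text
time: 20.82
tool_pos: [0.4006, -0.3604, 0.119]
tool_rot: [-3.141, -0.068, 0.0]
wrist_force: [0.1, -1.1, -1.4]
width: 0.645
grip_force: 30.0
time: 21.23
tool_pos: [0.4006, -0.3604, 0.1518]
tool_rot: [3.14, 0.068, 0.0]
wrist_force: [-0.7, -0.7, -2.3]
width: 0.65
grip_force: 30.0
t 21.23 shift [ 101.  -342.4    1.7] yaw -0.0 ydir now -87.5 q6 0.67
```

```bash
python3 -m crank '{"targets":[{"x":1,"y":-4,"z":0,"yaw":0},{"x":4,"y":-14,"z":0,"yaw":0},{"x":9,"y":-32,"z":0,"yaw":0},{"x":16,"y":-55,"z":0,"yaw":0},{"x":23,"y":-78,"z":0,"yaw":0}]}' >/dev/null; for i in 1 2; do python3 -m crank '{"targets":[{"x":6.5,"y":-22,"z":0,"yaw":0},{"x":13,"y":-44,"z":0,"yaw":0},{"x":19.5,"y":-66,"z":0,"yaw":0},{"x":26,"y":-88,"z":0,"yaw":0},{"x":32.5,"y":-110,"z":0,"yaw":0}]}' >/dev/null; done; python3 -m crank '{"targets":[{"x":5,"y":-16,"z":0,"yaw":0},{"x":8,"y":-28,"z":0,"yaw":0},{"x":11,"y":-36,"z":0,"yaw":0},{"x":12,"y":-42,"z":0,"yaw":0},{"x":13,"y":-44,"z":0,"yaw":0}]}';python3 -m crank '{"targets":[{"x":0,"y":0,"z":6,"yaw":0},{"x":0,"y":0,"z":22,"yaw":0},{"x":0,"y":0,"z":42,"yaw":0},{"x":0,"y":0,"z":60,"yaw":0},{"x":0,"y":0,"z":72,"yaw":0}]}'; python3 -m crank '{"targets":[{"x":0,"y":0,"z":8,"yaw":0},{"x":0,"y":0,"z":14,"yaw":0},{"x":0,"y":0,"z":17,"yaw":0},{"x":0,"y":0,"z":18,"yaw":0},{"x":0,"y":0,"z":18,"yaw":0}]}'; python3 -c "
from h import *
import cv2
a=eyes.capture('scene')
cv2.imwrite('pics/s6.png',cv2.resize(a[180:300,260:400,::-1],None,fx=5,fy=5,interpolation=cv2.INTER_CUBIC))
go(.4867,-.014,.0527,-87.5)"
```

```text
time: 22.9
tool_pos: [0.4865, -0.0135, 0.1514]
tool_rot: [-3.141, -0.069, 0.001]
wrist_force: [0.5, -0.5, -1.0]
width: 0.646
grip_force: 30.0
time: 23.32
tool_pos: [0.4861, -0.015, 0.0779]
tool_rot: [-3.141, -0.067, 0.002]
wrist_force: [-0.0, -0.1, -0.4]
width: 0.65
grip_force: 30.0
time: 23.73
tool_pos: [0.4869, -0.0145, 0.0619]
tool_rot: [3.141, 0.068, 0.001]
wrist_force: [0.1, -0.2, -2.9]
width: 0.647
grip_force: 30.0
t 23.78 shift [-0.3 -0.5  9.4] yaw -0.0 ydir now -87.5 q6 1.36
```

View pics/s6.png

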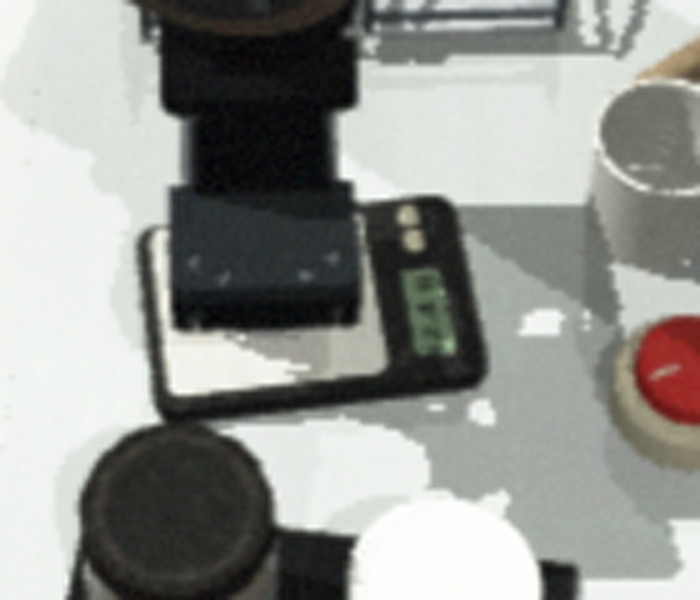

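The gripper hides the tin, but it is centred over the plate (265,290) and clear of the jar. I'll lower it gently.

```bash
python3 -m crank '{"targets":[{"x":0,"y":-0.4,"z":2,"yaw":0},{"x":0,"y":-0.4,"z":4,"yaw":0},{"x":0,"y":-0.4,"z":6,"yaw":0},{"x":0,"y":-0.4,"z":7,"yaw":0},{"x":0,"y":-0.4,"z":7.5,"yaw":0}]}'|grep -E "pos|t_force"; for i in 1 2; do python3 -m crank '{"targets":[{"x":0,"y":0,"z":0.3,"yaw":0},{"x":0,"y":0,"z":0.6,"yaw":0},{"x":0,"y":0,"z":0.9,"yaw":0},{"x":0,"y":0,"z":1.2,"yaw":0},{"x":0,"y":0,"z":1.2,"yaw":0}]}'|grep -E "pos|t_force"; done
```

```text
tool_pos: [0.4867, -0.014, 0.0541]
wrist_force: [0.1, 0.3, -1.5]
tool_pos: [0.4868, -0.014, 0.0532]
wrist_force: [-0.2, -0.3, 2.6]
tool_pos: [0.4868, -0.014, 0.0531]
wrist_force: [-5.5, 0.1, 19.9]
```

```bash
python3 -m crank '{"targets":[{"x":0,"y":0,"z":0,"yaw":0},{"x":0,"y":0,"z":0,"yaw":0},{"x":0,"y":0,"z":0,"yaw":0},{"x":0,"y":0,"z":0,"yaw":0},{"x":0,"y":0,"z":0,"yaw":0}]}' 1 30|grep -E "t_force|width"; python3 -m crank '{"targets":[{"x":0,"y":0,"z":-8,"yaw":0},{"x":0,"y":0,"z":-26,"yaw":0},{"x":0,"y":0,"z":-54,"yaw":0},{"x":0,"y":0,"z":-88,"yaw":0},{"x":0,"y":0,"z":-120,"yaw":0}]}'|grep width; python3 -c "
from h import *
go(.4187,.1468,.160,-87.5)"
```

```text
wrist_force: [-0.2, 0.7, 0.2]
width: 0.943
width: 0.998
t 25.87 shift [ -60.6 -163.5   13.7] yaw -0.0 ydir now -87.5 q6 1.36
```

```bash
python3 -m crank '{"targets":[{"x":-8,"y":-20,"z":0,"yaw":0},{"x":-20,"y":-55,"z":0,"yaw":0},{"x":-34,"y":-92,"z":0,"yaw":0},{"x":-48,"y":-128,"z":0,"yaw":0},{"x":-60,"y":-155,"z":4,"yaw":0}]}' >/dev/null; python3 -m crank '{"targets":[{"x":-0.5,"y":-8,"z":5,"yaw":0},{"x":-0.5,"y":-8,"z":9,"yaw":0},{"x":-0.5,"y":-8,"z":9,"yaw":0},{"x":-0.5,"y":-8,"z":9,"yaw":0},{"x":-0.5,"y":-8,"z":9,"yaw":0}]}'; python3 -c "
from h import *
import cv2
a=eyes.capture('scene')
cv2.imwrite('pics/s7.png',cv2.resize(a[180:380,240:440,::-1],None,fx=3,fy=3,interpolation=cv2.INTER_CUBIC))
a=eyes.capture('top')
cv2.imwrite('pics/t7.png',cv2.resize(a[140:260,180:460,::-1],None,fx=2.8,fy=2.8,interpolation=cv2.INTER_CUBIC))
go(.4187,.1468,.081,-87.5)"
```

```text
time: 26.7
tool_pos: [0.4199, 0.1453, 0.1589]
tool_rot: [3.141, 0.066, 0.0]
wrist_force: [-0.1, -0.6, -0.4]
width: 1.001
grip_force: 0.0
t 26.8 shift [-1.  -1.5 77.9] yaw -0.02 ydir now -87.6 q6 1.71
```

View pics/s7.png

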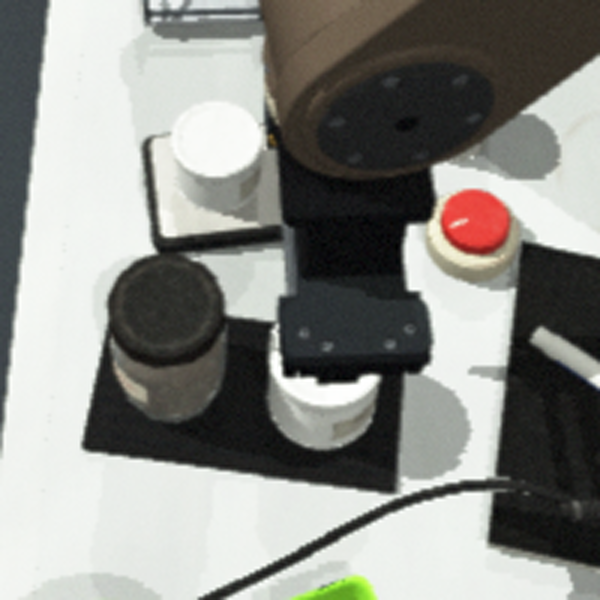

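The short tin stands on the plate, lid centre at crop (217,141). I'll check that by calculation while taking the tall tin.

```bash
python3 -c "
from h import *
print(ray('scene',312,226.7,.068), 'jar', ray('scene',240+167.5/3-.5,180+309.5/3-.5,.1165))"; python3 -m crank '{"targets":[{"x":-1,"y":-1.5,"z":16,"yaw":0},{"x":-1,"y":-1.5,"z":34,"yaw":0},{"x":-1,"y":-1.5,"z":52,"yaw":0},{"x":-1,"y":-1.5,"z":66,"yaw":0},{"x":-1,"y":-1.5,"z":74,"yaw":0}]}'; python3 -m crank '{"targets":[{"x":0,"y":0,"z":2,"yaw":0},{"x":0,"y":0,"z":3,"yaw":0},{"x":0,"y":0,"z":3.5,"yaw":0},{"x":0,"y":0,"z":3.5,"yaw":0},{"x":0,"y":0,"z":3.5,"yaw":0}]}';  for i in 1 2; do python3 -m crank '{"targets":[{"x":0,"y":0,"z":0,"yaw":0},{"x":0,"y":0,"z":0,"yaw":0},{"x":0,"y":0,"z":0,"yaw":0},{"x":0,"y":0,"z":0,"yaw":0},{"x":0,"y":0,"z":0,"yaw":0}]}' 0 30; done
```

```text
[ 0.48589499 -0.01234734  0.068     ] jar [0.51321017 0.13770634 0.1165    ]
time: 27.22
tool_pos: [0.4181, 0.147, 0.0836]
tool_rot: [3.141, 0.067, -0.002]
wrist_force: [-0.1, 0.7, -1.0]
width: 1.0
grip_force: 0.0
time: 27.63
tool_pos: [0.4185, 0.1477, 0.0819]
tool_rot: [-3.141, -0.068, -0.002]
wrist_force: [-0.4, -0.1, 0.9]
width: 1.0
grip_force: 0.0
time: 28.05
tool_pos: [0.4182, 0.1477, 0.0814]
tool_rot: [3.141, 0.068, 0.0]
wrist_force: [-0.5, -0.4, 1.3]
width: 0.739
grip_force: 30.0
time: 28.47
tool_pos: [0.4182, 0.1477, 0.0814]
tool_rot: [3.141, 0.068, 0.0]
wrist_force: [-0.5, -0.5, 4.5]
width: 0.737
grip_force: 30.0
```

```bash
python3 -m crank '{"targets":[{"x":0,"y":0,"z":-4,"yaw":0},{"x":0,"y":0,"z":-14,"yaw":0},{"x":0,"y":0,"z":-30,"yaw":0},{"x":0,"y":0,"z":-50,"yaw":0},{"x":0,"y":0,"z":-70,"yaw":0}]}' >/dev/null; python3 -m crank '{"targets":[{"x":0,"y":0,"z":-14,"yaw":0},{"x":0,"y":0,"z":-24,"yaw":0},{"x":0,"y":0,"z":-30,"yaw":0},{"x":0,"y":0,"z":-30,"yaw":0},{"x":0,"y":0,"z":-30,"yaw":0}]}'; python3 -c "
from h import *
go(.398,-.2856,.180,-87.5)"
```

```text
time: 29.3
tool_pos: [0.418, 0.1477, 0.1811]
tool_rot: [3.141, 0.068, -0.0]
wrist_force: [0.2, -0.1, -2.3]
width: 0.734
grip_force: 30.0
t 29.3 shift [-38.8 432.    1.1] yaw -0.0 ydir now -87.5 q6 1.72
```

```bash
python3 -m crank '{"targets":[{"x":0,"y":4,"z":0,"yaw":0},{"x":-1,"y":14,"z":0,"yaw":0},{"x":-3,"y":30,"z":0,"yaw":0},{"x":-5,"y":52,"z":0,"yaw":0},{"x":-7,"y":78,"z":0,"yaw":0}]}' >/dev/null; for i in 1 2; do python3 -m crank '{"targets":[{"x":-2.4,"y":26,"z":0,"yaw":0},{"x":-4.8,"y":52,"z":0,"yaw":0},{"x":-7.2,"y":78,"z":0,"yaw":0},{"x":-9.6,"y":104,"z":0,"yaw":0},{"x":-12,"y":130,"z":0,"yaw":0}]}' >/dev/null; done; python3 -m crank '{"targets":[{"x":-2,"y":24,"z":0,"yaw":0},{"x":-4,"y":46,"z":0,"yaw":0},{"x":-6,"y":64,"z":0,"yaw":0},{"x":-7,"y":80,"z":0,"yaw":0},{"x":-8,"y":90,"z":0,"yaw":0}]}' >/dev/null; python3 -m crank '{"targets":[{"x":0,"y":4,"z":0,"yaw":0},{"x":0,"y":4,"z":0,"yaw":0},{"x":0,"y":4,"z":0,"yaw":0},{"x":0,"y":4,"z":0,"yaw":0},{"x":0,"y":4,"z":0,"yaw":0}]}'; python3 -c "
from h import *
go(.398,-.2856,.0879,-87.5)"
```

```text
time: 31.38
tool_pos: [0.398, -0.2849, 0.1814]
tool_rot: [-3.141, -0.07, 0.0]
wrist_force: [-0.7, -0.4, -0.8]
width: 0.733
grip_force: 30.0
t 31.38 shift [-0.   0.8 93.5] yaw 0.01 ydir now -87.5 q6 0.77
```

```bash
python3 -m crank '{"targets":[{"x":0,"y":0.7,"z":6,"yaw":0},{"x":0,"y":0.7,"z":20,"yaw":0},{"x":0,"y":0.7,"z":36,"yaw":0},{"x":0,"y":0.7,"z":52,"yaw":0},{"x":0,"y":0.7,"z":68,"yaw":0}]}' |grep t_force; python3 -m crank '{"targets":[{"x":0,"y":0,"z":12,"yaw":0},{"x":0,"y":0,"z":18,"yaw":0},{"x":0,"y":0,"z":21,"yaw":0},{"x":0,"y":0,"z":23,"yaw":0},{"x":0,"y":0,"z":24,"yaw":0}]}'|grep -E "pos|t_force"; for i in 1 2; do python3 -m crank '{"targets":[{"x":0,"y":0,"z":0.3,"yaw":0},{"x":0,"y":0,"z":0.6,"yaw":0},{"x":0,"y":0,"z":0.9,"yaw":0},{"x":0,"y":0,"z":1.1,"yaw":0},{"x":0,"y":0,"z":1.1,"yaw":0}]}'|grep -E "pos|t_force"; done
```

```text
wrist_force: [0.4, -0.8, -1.0]
tool_pos: [0.3982, -0.2864, 0.0895]
wrist_force: [-0.1, 0.6, -1.5]
tool_pos: [0.398, -0.2864, 0.0884]
wrist_force: [-0.1, -0.5, -1.1]
tool_pos: [0.398, -0.2863, 0.0883]
wrist_force: [-3.9, 2.5, 17.8]
```

```bash
python3 -m crank '{"targets":[{"x":0,"y":0,"z":0,"yaw":0},{"x":0,"y":0,"z":0,"yaw":0},{"x":0,"y":0,"z":0,"yaw":0},{"x":0,"y":0,"z":0,"yaw":0},{"x":0,"y":0,"z":0,"yaw":0}]}' 1 40|grep -E "t_force|width"; python3 -m crank '{"targets":[{"x":0,"y":0,"z":-8,"yaw":0},{"x":0,"y":0,"z":-26,"yaw":0},{"x":0,"y":0,"z":-54,"yaw":0},{"x":0,"y":0,"z":-86,"yaw":0},{"x":0,"y":0,"z":-105,"yaw":0}]}'|grep width; python3 -c "
from h import *
go(.5134,.1339,.180,-87.5)"
```

```text
wrist_force: [0.7, -0.2, -0.9]
width: 0.987
width: 0.999
t 33.88 shift [ 133.2 -415.1   14.7] yaw -0.0 ydir now -87.5 q6 0.77
```

```bash
python3 -m crank '{"targets":[{"x":5,"y":-15,"z":0,"yaw":0},{"x":15,"y":-45,"z":0,"yaw":0},{"x":26,"y":-80,"z":0,"yaw":0},{"x":37,"y":-115,"z":0,"yaw":0},{"x":48,"y":-150,"z":0,"yaw":0}]}' >/dev/null; python3 -m crank '{"targets":[{"x":11,"y":-35,"z":0,"yaw":0},{"x":22,"y":-70,"z":0,"yaw":0},{"x":33,"y":-105,"z":0,"yaw":0},{"x":44,"y":-140,"z":0,"yaw":0},{"x":55,"y":-170,"z":0,"yaw":0}]}' >/dev/null; python3 -m crank '{"targets":[{"x":10,"y":-30,"z":0,"yaw":0},{"x":18,"y":-56,"z":4,"yaw":0},{"x":25,"y":-80,"z":8,"yaw":0},{"x":30,"y":-95,"z":12,"yaw":0},{"x":30,"y":-95,"z":14,"yaw":0}]}' >/dev/null; python3 -m crank '{"targets":[{"x":0,"y":0,"z":0,"yaw":0},{"x":0,"y":0,"z":0,"yaw":0},{"x":0,"y":0,"z":0,"yaw":0},{"x":0,"y":0,"z":0,"yaw":0},{"x":0,"y":0,"z":0,"yaw":0}]}'; python3 -c "
from h import *
go(.5134,.1339,.1035,-87.5)"
```

```text
time: 35.55
tool_pos: [0.5129, 0.1334, 0.1784]
tool_rot: [3.141, 0.066, 0.001]
wrist_force: [0.0, 0.0, -0.2]
width: 1.004
grip_force: 0.0
t 35.55 shift [ 0.5 -0.5 74.9] yaw -0.01 ydir now -87.6 q6 1.66
```

```bash
python3 -m crank '{"targets":[{"x":0.5,"y":-0.5,"z":16,"yaw":0},{"x":0.5,"y":-0.5,"z":34,"yaw":0},{"x":0.5,"y":-0.5,"z":52,"yaw":0},{"x":0.5,"y":-0.5,"z":66,"yaw":0},{"x":0.5,"y":-0.5,"z":73.5,"yaw":0}]}' >/dev/null;  for i in 1 2 3; do python3 -m crank '{"targets":[{"x":0,"y":0,"z":0,"yaw":0},{"x":0,"y":0,"z":0,"yaw":0},{"x":0,"y":0,"z":0,"yaw":0},{"x":0,"y":0,"z":0,"yaw":0},{"x":0,"y":0,"z":0,"yaw":0}]}' 0 40; done; python3 -m crank '{"targets":[{"x":0,"y":0,"z":-4,"yaw":0},{"x":0,"y":0,"z":-12,"yaw":0},{"x":0,"y":0,"z":-24,"yaw":0},{"x":0,"y":0,"z":-38,"yaw":0},{"x":0,"y":0,"z":-52,"yaw":0}]}' >/dev/null; python3 -m crank '{"targets":[{"x":0,"y":0,"z":-14,"yaw":0},{"x":0,"y":0,"z":-28,"yaw":0},{"x":0,"y":0,"z":-38,"yaw":0},{"x":0,"y":0,"z":-43,"yaw":0},{"x":0,"y":0,"z":-43,"yaw":0}]}'; python3 -c "
from h import *
go(.3932,-.2078,.200,-87.5)"
```

```text
time: 36.38
tool_pos: [0.5137, 0.1347, 0.1054]
tool_rot: [-3.141, -0.068, -0.002]
wrist_force: [0.0, 0.9, 3.0]
width: 0.724
grip_force: 40.0
time: 36.8
tool_pos: [0.5138, 0.1347, 0.1053]
tool_rot: [-3.141, -0.068, -0.002]
wrist_force: [-0.6, 1.2, 6.5]
width: 0.725
grip_force: 40.0
time: 37.22
tool_pos: [0.5138, 0.1347, 0.1054]
tool_rot: [-3.141, -0.068, -0.003]
wrist_force: [-0.2, -1.1, 6.9]
width: 0.723
grip_force: 40.0
time: 38.05
tool_pos: [0.5135, 0.1346, 0.2006]
tool_rot: [-3.141, -0.068, -0.002]
wrist_force: [-0.0, 1.1, -3.5]
width: 0.725
grip_force: 40.0
t 38.05 shift [-135.1  336.9    0.4] yaw -0.0 ydir now -87.5 q6 1.66
```

```bash
python3 -m crank '{"targets":[{"x":-1,"y":3,"z":0,"yaw":0},{"x":-4,"y":9,"z":0,"yaw":0},{"x":-7,"y":18,"z":0,"yaw":0},{"x":-12,"y":30,"z":0,"yaw":0},{"x":-18,"y":44,"z":0,"yaw":0}]}' >/dev/null; for i in 1 2 3; do python3 -m crank '{"targets":[{"x":-5.6,"y":14,"z":0,"yaw":0},{"x":-11.2,"y":28,"z":0,"yaw":0},{"x":-16.8,"y":42,"z":0,"yaw":0},{"x":-22.4,"y":56,"z":0,"yaw":0},{"x":-28,"y":70,"z":0,"yaw":0}]}' >/dev/null; done;  python3 -m crank '{"targets":[{"x":-6,"y":14,"z":0,"yaw":0},{"x":-11,"y":27,"z":0,"yaw":0},{"x":-15,"y":38,"z":0,"yaw":0},{"x":-19,"y":47,"z":0,"yaw":0},{"x":-22,"y":55,"z":0,"yaw":0}]}' >/dev/null; python3 -m crank '{"targets":[{"x":-3,"y":8,"z":0,"yaw":0},{"x":-6,"y":15,"z":0,"yaw":0},{"x":-8,"y":21,"z":0,"yaw":0},{"x":-10,"y":25,"z":0,"yaw":0},{"x":-11,"y":27,"z":0,"yaw":0}]}' >/dev/null; python3 -m crank '{"targets":[{"x":0,"y":0,"z":0,"yaw":0},{"x":0,"y":0,"z":0,"yaw":0},{"x":0,"y":0,"z":0,"yaw":0},{"x":0,"y":0,"z":0,"yaw":0},{"x":0,"y":0,"z":0,"yaw":0}]}'; python3 -c "
from h import *
import cv2
a=eyes.capture('scene')
cv2.imwrite('pics/s8.png',cv2.resize(a[70:270,250:450,::-1],None,fx=3,fy=3,interpolation=cv2.INTER_CUBIC))
go(.3932,-.2078,.1119,-87.5)"
```

```text
time: 40.97
tool_pos: [0.3931, -0.2067, 0.1996]
tool_rot: [3.141, 0.069, 0.0]
wrist_force: [-0.5, 0.3, -3.6]
width: 0.724
grip_force: 40.0
t 41.02 shift [ 0.1  1.1 87.7] yaw 0.0 ydir now -87.5 q6 0.89
```

View pics/s8.png

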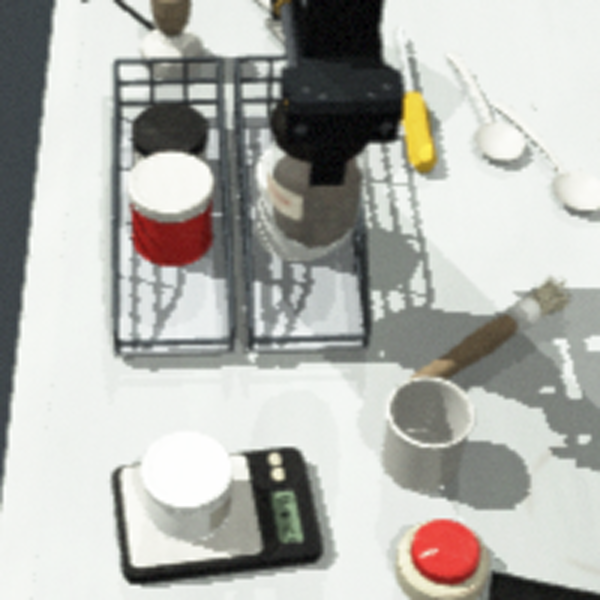

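The jar is upright above its front place (315,190), with the tall tin behind it and the short tin on the plate (187,480). Now I'll lower the jar.

```bash
python3 -m crank '{"targets":[{"x":0,"y":1,"z":6,"yaw":0},{"x":0,"y":1,"z":16,"yaw":0},{"x":0,"y":1,"z":28,"yaw":0},{"x":0,"y":1,"z":41,"yaw":0},{"x":0,"y":1,"z":54,"yaw":0}]}' |grep t_force; python3 -m crank '{"targets":[{"x":0,"y":0,"z":12,"yaw":0},{"x":0,"y":0,"z":21,"yaw":0},{"x":0,"y":0,"z":27,"yaw":0},{"x":0,"y":0,"z":30,"yaw":0},{"x":0,"y":0,"z":31,"yaw":0}]}'|grep -E "pos|t_force"; for i in 1 2; do python3 -m crank '{"targets":[{"x":0,"y":0,"z":0.4,"yaw":0},{"x":0,"y":0,"z":0.8,"yaw":0},{"x":0,"y":0,"z":1.1,"yaw":0},{"x":0,"y":0,"z":1.4,"yaw":0},{"x":0,"y":0,"z":1.4,"yaw":0}]}'|grep -E "pos|t_force"; done
```

```text
wrist_force: [0.7, -0.2, -3.0]
tool_pos: [0.3931, -0.2079, 0.1143]
wrist_force: [0.5, -0.0, -4.1]
tool_pos: [0.3932, -0.208, 0.1135]
wrist_force: [-0.2, 0.1, -2.8]
tool_pos: [0.3933, -0.2079, 0.1123]
wrist_force: [-1.5, 1.8, 6.4]
```

```bash
python3 -m crank '{"targets":[{"x":0,"y":0,"z":0,"yaw":0},{"x":0,"y":0,"z":0,"yaw":0},{"x":0,"y":0,"z":0,"yaw":0},{"x":0,"y":0,"z":0,"yaw":0},{"x":0,"y":0,"z":0,"yaw":0}]}' 1|grep -E "t_force|width"; python3 -m crank '{"targets":[{"x":0,"y":0,"z":-8,"yaw":0},{"x":0,"y":0,"z":-26,"yaw":0},{"x":0,"y":0,"z":-54,"yaw":0},{"x":0,"y":0,"z":-86,"yaw":0},{"x":0,"y":0,"z":-115,"yaw":0}]}'|grep width; python3 -m crank '{"targets":[{"x":0,"y":25,"z":0,"yaw":0},{"x":0,"y":60,"z":0,"yaw":0},{"x":-10,"y":98,"z":0,"yaw":0},{"x":-20,"y":134,"z":0,"yaw":0},{"x":-35,"y":168,"z":0,"yaw":0}]}'>/dev/null; python3 -m crank '{"targets":[{"x":-20,"y":32,"z":0,"yaw":0},{"x":-40,"y":65,"z":0,"yaw":0},{"x":-60,"y":98,"z":0,"yaw":0},{"x":-80,"y":130,"z":0,"yaw":0},{"x":-100,"y":160,"z":0,"yaw":0}]}'>/dev/null; python3 -m crank '{"targets":[{"x":-20,"y":20,"z":0,"yaw":0},{"x":-40,"y":40,"z":0,"yaw":0},{"x":-60,"y":60,"z":0,"yaw":0},{"x":-60,"y":60,"z":0,"yaw":0},{"x":-60,"y":60,"z":0,"yaw":0}]}'; python3 - <<'E'
from h import *
import cv2
a=eyes.capture('top')[:,:,::-1]
cv2.imwrite('pics/t9.png',cv2.resize(a[155:255,250:460],None,fx=3.8,fy=3.8,interpolation=cv2.INTER_CUBIC))
E
```

```text
wrist_force: [0.2, 0.6, 0.4]
width: 0.983
width: 0.998
time: 44.77
tool_pos: [0.214, -0.6045, 0.2269]
tool_rot: [-3.141, -0.065, 0.0]
wrist_force: [0.1, 0.3, -0.5]
width: 0.999
grip_force: 0.0
```

View pics/t9.png

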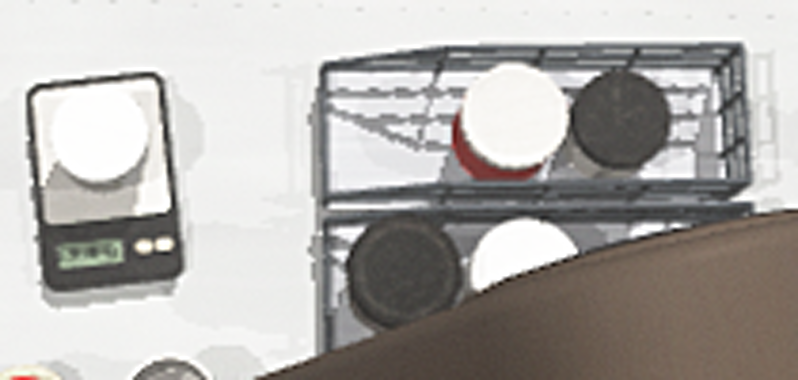

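The short tin's lid is at crop (99,131) on the plate. The jar (404,273) and tall tin (about 525,276) are back at their starting pixels, and the bystanders haven't moved. One numeric check on the short tin, then hand in.

```bash
python3 - <<'E'
from h import *
p=ray('top',275.7,189.1,.068); print(p)
if np.hypot(p[0]-.4867,p[1]+.014)<.006: print(bot.sign_off())
E
```

```text
[ 0.48828182 -0.01577582  0.068     ]
the job is handed in; nothing more can be done
None
```

The job is handed in after about 45 s of robot time: the short tin stands on the weighing plate about 2 mm from its centre by camera, the tall tin and jar are back in their places to within about 1 mm, and the other file's tins were not touched.

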